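# Set two glued blanks to press on the gluing board

## Task

Set the two glued cardboard blanks to press: lay the oblong wooden block centred on the rectangular blank with its long sides lined up with the blank's, stand the iron weight upright in the middle of the block, and lay the flat round wooden disc centred on the round blank. Stand the glue tin on the board midway between the two blanks, keeping it upright all the way, and leave the thread spool and the glass jar where they are.

Things in the scene. Friction and masses are not known exactly. Their poses are not given: they have to be found in the camera images.
- board: Flat grey gluing board, 130 x 400 x 12 mm, fixed on the bench. Origin at the centre of its underside (bench height), z up, y along its 400 mm length. The two blanks lie on it, centred 130 mm either side of its centre along y; which one is on which side varies. The bare middle of the board, 12 mm above the bench, is exactly midway between the blanks.
- rect_blank: Rectangular cardboard blank, 110 x 80 x 6 mm, lying fixed on the board (its top 18 mm above the bench). Origin at the centre of its underside, z up, x along its 110 mm side; it lies turned a little against the board.
- round_blank: Round cardboard blank, 110 mm diameter, 6 mm thick, lying fixed on the board (its top 18 mm above the bench). Origin at the centre of its underside, z up.
- block_mid (a point): Loose oblong block of dark wood, 90 x 50 x 30 mm high, about 0.1 kg, lying flat on the bench at any yaw. Point at its centre, 15 mm above its underside; x along its 90 mm length, y across its 50 mm width, z up.
- disc_mid (a point): Loose flat round disc of dark wood, 64 mm diameter, 30 mm high, about 0.07 kg, lying flat on the bench. Point at its centre, 15 mm above its underside, z up.
- weight_mid (a point): Loose dark iron weight, about 0.5 kg: a cylinder 48 mm in diameter and 38 mm high with a small knob (22 mm diameter) on top, 54 mm high overall, standing on the bench. Point on its axis, half-way up (27 mm above its underside); z up.
- tin_mid (a point): Loose closed glue tin, bright metal with a pale paper band, 58 mm diameter, 70 mm high, about 0.3 kg, standing on the bench. Point on its axis, half-way up (35 mm above its underside); z up.
- spool_mid (a point): Bystander: loose white thread spool, 44 mm diameter, 50 mm high, standing on the bench on the robot's left. Point at its centre.
- jar_mid (a point): Bystander: loose amber glass jar with a white lid, 68 mm diameter, 85 mm high, standing on the bench on the robot's right. Point at its centre.
There are look-alikes about, which are no part of the job. What is shaped like the part that bears block_mid but blue is not meant. What is shaped like the part that bears weight_mid but red is not meant.

How it is judged:
By the outcome, as a careful person would: the job done as asked, in the order asked, and still so for the second after the job is handed in, with the robot touching nothing.
It also fails if it takes over 109 s, if anything falls off the work surface, if the arm or the gripper's body presses on something with over 40 N, if the wrist force passes 120 N, or if a joint passes its speed limit or range.

## Robot

A 7-joint arm with a two-finger parallel gripper is mounted at the origin on the work surface. World frame = base frame: x ahead of the robot, y to its left, z up, the work surface at z = 0. Lengths are in m, angles in rad, forces in N, time in s.
With the tool pointing down it reaches from about 0.4 to 0.9 m from the base axis. Payload 5.6 kg.
Tool frame: the origin (TCP) lies midway between the tips of the shut fingers; the grasp point (between the pads) lies 19 mm behind it; z points along the fingers, y is the line along which they close (so a half turn about z gives the same grasp; the last joint's range is limited). The gripper opens to 92 mm and grips with 3 to 60 N. Pads are 20 mm wide; open, the fingers measure 128 mm over their backs; the gripper's body (75 mm by 189 mm) begins 69 mm behind the grasp point.
Start: joints at [1.158, 0.468, -0.012, 1.603, 0.006, 1.071, -0.056], TCP at [0.235, -0.606, 0.215] pointing down, gripper open.
Joint ranges: [-2.53, 2.53], [-0.31, 2.02], [-1.57, 1.55], [0.28, 2.44], [-1.29, 4.43], [0.15, 1.84], [-2.92, 2.92]. Speed limits (rad/s): [2.57, 2.57, 3.14, 3.14, 3.14, 3.14, 3.14].

## Interface

Orientations are given as a 3x3 rotation matrix whose columns are the frame's x, y, z axes.
In Python, from station import env, effector, solver, viewer, workorder, search_frame, tip_of gives the robot as it stands. Calls block until the motion is done:
- env.reach(position, orientation): joint-space move of the TCP to a pose.
- env.movel(position, frame=None, rate=0.15): straight line of the TCP; frame=None keeps the orientation; rate is the mean speed in m/s.
- env.goto_joints(angles): joint-space move.
- effector.release() and effector.grasp(squeeze=None): open the fingers fully, or close them until they stop; squeeze is the grip in N (None keeps the last).
- env.pause(seconds).
- solver.inverse_kinematics(position, orientation): joint angles nearest the present ones, or None.
- env.sense(): the state.
- viewer.read_camera(name): name is "side" or "top"; returns (picture, depth): 480x640x3 uint8, red, green, blue; 480x640 float32, m along the optical axis (not along the pixel's ray), 0 where there is no reading.
- viewer.camera_info(name): a dict with "intrinsics" (3x3 intrinsics, pixels), "eye" and "rotation" of the camera in the world. Camera axes: x right, y up, looking along -z (the intrinsics and any distortion apply to the point x, -y, -z); pixel columns grow to the right and rows downward; lengths in m; the calibration is good to about 2 mm. A picture is of the moment at which its call begins. camera_info takes no time and is no camera call.
A pose or a line that the arm cannot do raises env.PlanningError and nothing moves.
- workorder.finish_job(): hands the job in; it is judged then, once.
Trained networks look in the newest picture that a camera, given by its name, has taken for a name from the list of things; names that differ only in an ending like _2 or _b are one class to them, and where a whole thing is asked for, a point or a joint stands for the part that bears it (a point fixed in the world has none). Each returns a list of dicts, best first, with "score" (0 to 1); they miss things now and then, are a little off and sometimes report something else, mostly with a low value. They report only what shows in the picture. A call takes as long as a camera call. They do not tell look-alikes from the thing itself.
- search_frame(camera, name): "at" ([x, y, z] in m, in world coordinates, good to about 4 mm: the middle of the surface that is visible of it).
- tip_of(camera, name): "at" ([x, y, z] in m, in world coordinates, good to about 4 mm: a listed point, or the origin of a listed thing).
The state is a dict: "t": time; "joint_positions": joint angles; "joint_velocities": joint speeds; "tau": joint torques, N m; "ee_pos": TCP position; "tcp_rot": TCP orientation; "wrist_force": force on the tool from outside, world axes, zero at the start; "moment": the same for the moment, N m; "gripper_width": finger opening in m; "grasp_force": force on a finger pad.
Only numpy, scipy, OpenCV 4.12 (cv2) and the standard library are available. Lean on these libraries where they do the work, as an engineer would, in place of code of your own. Each camera call takes 0.05 s, during which the arm holds its last target. There are 200 camera calls.

## Working session

There is one attempt and no reset: what is moved stays moved. The work goes in short steps, each a Python script; the robot and the scene stay as the last script left them, time stands still between calls to the robot, and variables do not carry over. Pictures are saved under pics/ and viewed, at most 14 in all, crops included, and the job is handed in when it is done.

```bash
ls; mkdir -p pics; python3 - <<'E'
from station import *
import cv2,numpy as np
for c in("top","side"):
    p,d=viewer.read_camera(c); cv2.imwrite(f"pics/{c}0.png",p[:,:,::-1]); np.savez(f"{c}0.npz",p=p,d=d)
    i=viewer.camera_info(c); print(c,i)
    for n in("board","rect_blank","round_blank","block_mid","disc_mid","weight_mid","tin_mid","spool_mid","jar_mid"):
        print(n,[(np.round(r["at"],3).tolist(),round(r["score"],2)) for r in tip_of(c,n)][:4])
print(env.sense())
E
```

```text
pics
top {'intrinsics': array([[460.89083434,   0.        , 314.32388777],
       [  0.        , 460.89083434, 238.86065443],
       [  0.        ,   0.        ,   1.        ]]), 'eye': array([0.43565584, 0.00608609, 0.95598695]), 'rotation': array([[-0.01688073,  0.99281104, -0.11849594],
       [-0.99978744, -0.01535754,  0.01375578],
       [ 0.01183709,  0.11870296,  0.99285925]])}
board [([0.654, -0.024, 0.001], 0.81)]
rect_blank [([0.643, -0.155, 0.008], 0.96)]
round_blank [([0.664, 0.103, 0.009], 0.85)]
block_mid [([0.444, 0.103, 0.015], 0.81), ([0.521, 0.255, 0.014], 0.76)]
disc_mid [([0.405, -0.272, 0.014], 0.59)]
weight_mid [([0.393, 0.27, 0.026], 0.66), ([0.436, 0.366, 0.03], 0.65), ([0.461, -0.071, 0.039], 0.55)]
tin_mid [([0.46, -0.069, 0.037], 0.72)]
spool_mid [([0.627, 0.359, 0.028], 0.95)]
jar_mid [([0.55, -0.419, 0.043], 0.85)]
side {'intrinsics': array([[617.32447559,   0.        , 319.55680602],
       [  0.        , 617.32447559, 241.72048154],
       [  0.        ,   0.        ,   1.        ]]), 'eye': array([0.28987829, 0.9298625 , 0.84120935]), 'rotation': arra
[... 838 characters left out ...]
[ 7.64046946e-05, -4.73127989e-04,  7.04374018e-04,  1.30083623e-03,
       -1.18196134e-03, -2.05681913e-03,  3.39691220e-04]), 'tau': array([ 3.14779181e-04, -5.20417464e+01, -1.27169318e-02, -2.44055682e+01,
       -5.69075975e-02,  1.14196385e-02, -1.59505049e-05]), 'ee_pos': array([ 0.23486856, -0.60609231,  0.21460051]), 'tcp_rot': array([[ 9.32431238e-01,  3.61347457e-01, -4.15558124e-05],
       [ 3.61347454e-01, -9.32431238e-01, -5.64327202e-05],
       [-5.91397575e-05,  3.76035442e-05, -9.99999998e-01]]), 'wrist_force': array([-0.47063028,  0.11516315, -0.49944674]), 'moment': array([ 0.04915264, -0.03052072,  0.01768898]), 'grasp_force': 0.0, 'gripper_width': 0.09174796729023917}
```

View pictures.

View pics/top0.png

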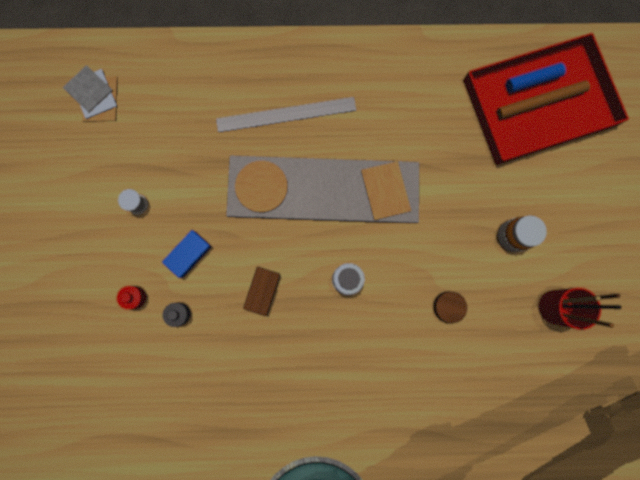

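View pics/side0.png

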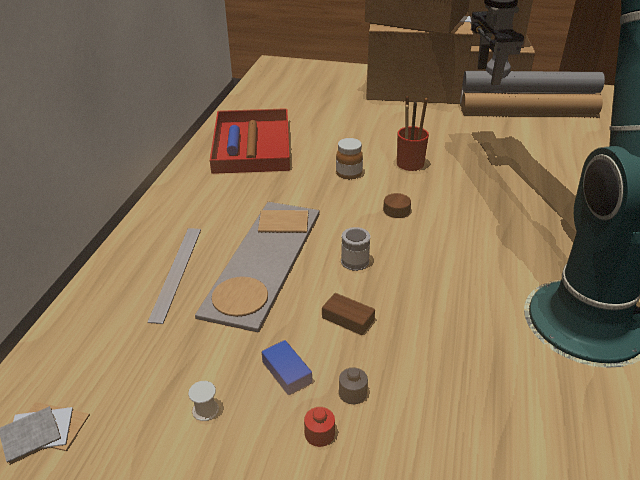

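Top picture candidates: the block is either dark brown at (262,291) or blue at (187,254), so I take the brown one. The weight is either dark at (176,314) or red at (130,298), so I take the dark one. The only disc is at (451,307). The tin is at (349,280); the jar at (530,232) and the pen cup at (575,308) are not it. The round blank is at (261,186) and the rectangular blank at (386,191).

```bash
cat > vis.py <<'E'
import cv2,numpy as np
from station import viewer
def world_map(c,d):
    i=viewer.camera_info(c);K=i["intrinsics"];v,u=np.mgrid[:480,:640]
    q=np.stack([(u-K[0,2])/K[0,0]*d,-(v-K[1,2])/K[1,1]*d,-d],-1)
    return q@i["rotation"].T+i["eye"]
def on_plane(c,uv,z):
    i=viewer.camera_info(c);K=i["intrinsics"];uv=np.asarray(uv,float)
    r=np.stack([(uv[:,0]-K[0,2])/K[0,0],-(uv[:,1]-K[1,2])/K[1,1],-np.ones(len(uv))],-1)@i["rotation"].T
    return (i["eye"]+r*((z-i["eye"][2])/r[:,2])[:,None])[:,:2]
def rect(xy):
    (c,s,a)=cv2.minAreaRect((xy*1000).astype(np.float32)); 
    if s[0]<s[1]: s=s[::-1];a+=90
    return np.round(c,1),np.round(s,1),round((a+90)%180-90,1)   # mm, yaw of long side (deg)
def near(W,c,zlo,zhi,r):
    return (np.hypot(W[...,0]-c[0],W[...,1]-c[1])<r)&(W[...,2]>zlo)&(W[...,2]<zhi)
E
python3 - <<'E'
from vis import *
f=np.load("top0.npz");p,d=f["p"],f["d"];W=world_map("top",d)
for n,c in dict(block=(.442,.103),disc=(.405,-.274),weight=(.397,.272),tin=(.461,-.07),spool=(.628,.36),jar=(.55,-.42)).items():
    lo={"block":.022,"disc":.022,"weight":.045,"tin":.06,"spool":.043,"jar":.078}[n]
    m=near(W,c,lo,.1,.065); xy=W[m][:,:2]; print(n,m.sum(),"z",np.median(W[m][:,2]).round(4),rect(xy))
    if n=="weight":
        m=near(W,c,.03,.043,.04);print("  shoulder",m.sum(),rect(W[m][:,:2]))
hsv=cv2.cvtColor(p,cv2.COLOR_RGB2HSV)
sat=hsv[...,1]>100
for n,c in dict(rect=(.645,-.156),round=(.663,.103)).items():
    m=near(W,c,0.0,.035,.075)
    print(n,"sat",[int(x) for x in np.percentile(hsv[...,1][m],[5,30,60,95])], "z",np.median(W[m&sat][:,2]).round(4))
    cm=(m&sat&(W[...,0]>.6)).astype(np.uint8)
    k,l,s,_=cv2.connectedComponentsWithStats(cm);j=1+s[1:,4].argmax()
    v,u=np.nonzero(l==j);xy=on_plane("top",np.c_[u,v],.018);print(rect(xy),"centroid",xy.mean(0).round(4))
bd=(W[...,2]>.006)&(W[...,0]>.56)&(W[...,0]<.74)&(abs(W[...,1]+.025)<.23)
k,l,s,_=cv2.connectedComponentsWithStats(bd.astype(np.uint8));j=1+s[1:,4].argmax();print("board",rect(W[l==j][:,:2]))
print("bench z",np.median(W[330:400,200:300,2]))
a=cv2.resize(p[230:340,90:310],(800,400),interpolation=cv2.INTER_CUBIC);cv2.imwrite("pics/crop1.png",a[:,:,::-1])
E
```

```text
block 1140 z 0.0304 (array([444.4, 101.1]), array([90. , 50.2]), -18.4)
disc 818 z 0.0303 (array([ 406. , -277.7]), array([62.3, 61.7]), 46.2)
weight 99 z 0.0534 (array([400.1, 270.2]), array([22.3, 20.5]), 44.0)
  shoulder 372 (array([401. , 270.6]), array([47. , 46.7]), -75.3)
tin 756 z 0.0711 (array([465. , -71.5]), array([58.1, 57.6]), 89.0)
spool 371 z 0.0507 (array([629.3, 361.5]), array([42.1, 41.1]), 87.4)
jar 783 z 0.0857 (array([ 549.6, -420.9]), array([59.1, 58.4]), 74.1)
rect sat [19, 25, 138, 148] z 0.0187
(array([ 650.6, -156.2]), array([113.7,  79.1]), 12.8) centroid [ 0.6506 -0.1574]
round sat [19, 28, 139, 148] z 0.0186
(array([660.1, 102.9]), array([106. , 105.9]), -0.8) centroid [0.6598 0.1024]
board (array([654.9, -26.4]), array([401.3, 131.2]), 87.1)
bench z 0.00029944012744037574
```

View pics/crop1.png

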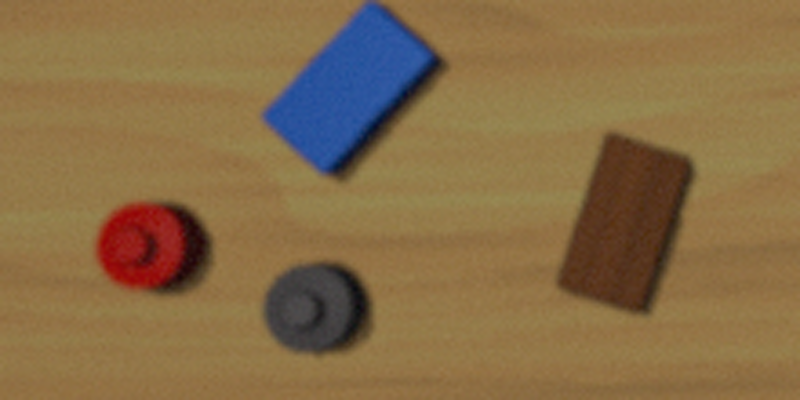

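The crop confirms it: the brown block is at crop (625,222) and the dark weight at (315,305). Their look-alikes are plainly blue and red. Sizes and heights match the given ones.

```bash
cat > arm.py <<'E'
import numpy as np
from station import env,effector,solver,viewer
def rots(deg):
    for a in (deg,deg+180):
        t=np.radians(a);y=np.array([np.cos(t),np.sin(t),0]);z=np.array([0,0,-1.])
        yield np.stack([np.cross(y,z),y,z],1)
def goto(xy,deg,z):
    "joint move to tool-down pose, fingers closing along deg; the nearer half turn"
    q0=env.sense()["joint_positions"];best=None
    for R in rots(deg):
        q=solver.inverse_kinematics(np.array([*xy,z]),R)
        if q is not None:
            c=np.abs(np.asarray(q)-q0).max()+ (5 if abs(q[6])>2.7 else 0)
            if best is None or c<best[0]: best=(c,R,q)
    env.reach(np.array([*xy,z]),best[1])
def pick(xy,deg,z,up,squeeze,hover=.14):
    goto(xy,deg,hover); env.movel([*xy,z],rate=.12)
    s=env.sense();print("down",s["ee_pos"].round(4),s["wrist_force"].round(1))
    effector.grasp(squeeze); w=env.sense()["gripper_width"]; env.movel([*xy,up],rate=.12)
    s=env.sense();print("width",round(w,4),round(s["gripper_width"],4),"F",s["wrist_force"].round(1),"t",round(s["t"],1))
def place(xy,deg,z,up):
    goto(xy,deg,up); env.movel([*xy,z+.03],rate=.15); env.movel([*xy,z],rate=.05)
    s=env.sense();print("placed",s["ee_pos"].round(4),s["wrist_force"].round(1))
    effector.release(); env.movel([*xy,up],rate=.15); print("t",round(env.sense()["t"],1))
E
python3 - <<'E'
from vis import *; from arm import *
f=np.load("top0.npz");p,d=f["p"],f["d"];W=world_map("top",d)
m=(near(W,(.65,-.1565),0,.035,.075)&(cv2.cvtColor(p,cv2.COLOR_RGB2HSV)[...,1]>90)).astype(np.uint8)
m=cv2.morphologyEx(m,cv2.MORPH_OPEN,np.ones((7,7)));k,l,s,_=cv2.connectedComponentsWithStats(m);j=1+s[1:,4].argmax()
v,u=np.nonzero(l==j);xy=on_plane("top",np.c_[u,v],.018);print(s[1:,4],rect(xy),xy.mean(0).round(4))
ev,V=np.linalg.eigh(np.cov(xy.T));a=np.degrees(np.arctan2(V[1,1],V[0,1]))%180;print("pca yaw",a,np.sqrt(12*ev))
P=env.sense()["ee_pos"];env.movel([P[0],P[1],.33],rate=.2)
pick((.4444,.1011),-18.4+90,.005,.16,25)
E
```

```text
[1896] (array([ 647.6, -157. ]), array([109.3,  80. ]), 12.8) [ 0.6459 -0.1564]
pca yaw 16.774248269707897 [0.0777176  0.10724197]
down [0.4448 0.1013 0.0055] [-0.3  0.4  0. ]
width 0.0498 0.0498 F [-0.  -0.3 -0.5] t 7.8
```

```bash
python3 - <<'E'
from vis import *
from scipy.optimize import minimize
f=np.load("top0.npz");p=f["p"]
# rectify plane z=.018, 0.25 mm/px over x .57-.73 (up), y -.24..+.19
i=viewer.camera_info("top");K=i["intrinsics"]
def warp(x0,x1,y0,y1,s=.00025):
    X,Y=np.meshgrid(np.arange(x0,x1,s),np.arange(y0,y1,s),indexing="ij")
    q=(np.stack([X,Y,np.full_like(X,.018)],-1)-i["eye"])@i["rotation"];
    u=K[0,0]*q[...,0]/-q[...,2]+K[0,2];v=K[1,1]*-q[...,1]/-q[...,2]+K[1,2]
    return X,Y,cv2.remap(p,u.astype(np.float32),v.astype(np.float32),cv2.INTER_LINEAR)
def fit(win,sd,x0):
    X,Y,im=warp(*win);S=cv2.cvtColor(im,cv2.COLOR_RGB2HSV)[...,1].astype(float)
    ring=.006
    def cost(t):
        D=sd(X,Y,t); return -(S[(D<0)&(D>-ring)].mean()-S[(D>0)&(D<ring)].mean())
    r=min((minimize(cost,np.array(x0)+dx,method="Nelder-Mead",options=dict(initial_simplex=np.array(x0)+dx+np.vstack([np.zeros(len(x0)),np.diag([.004,.004,.1][:len(x0)])]))) for dx in (0,-.002)),key=lambda r:r.fun)
    print(r.x.round(4),np.degrees(r.x[2:]).round(1),r.fun);return X,Y,im,sd(X,Y,r.x)
def sdr(X,Y,t):
    c,s=np.cos(t[2]),np.sin(t[2]);a=c*(X-t[0])+s*(Y-t[1]);b=-s*(X-t[0])+c*(Y-t[1])
    return np.maximum(abs(a)-.055,abs(b)-.04)
sdc=lambda X,Y,t:np.hypot(X-t[0],Y-t[1])-.055
o=[]
for a in (fit((.57,.73,-.225,-.085),sdr,[.648,-.156,.25]),fit((.58,.74,.033,.173),sdc,[.661,.103])):
    X,Y,im,D=a;im=im.copy();im[abs(D)<.0004]=(255,0,255);o.append(im[::-1,::-1])
z=np.hstack(o);z=cv2.resize(z,(800,int(800*z.shape[0]/z.shape[1])));cv2.imwrite("pics/blanks.png",z[:,:,::-1])
E
```

```text
[ 0.6476 -0.157   0.2204] [12.6] -83.43138133402698
[0.6602 0.1025] [] -90.10790059547395
```

View pics/blanks.png

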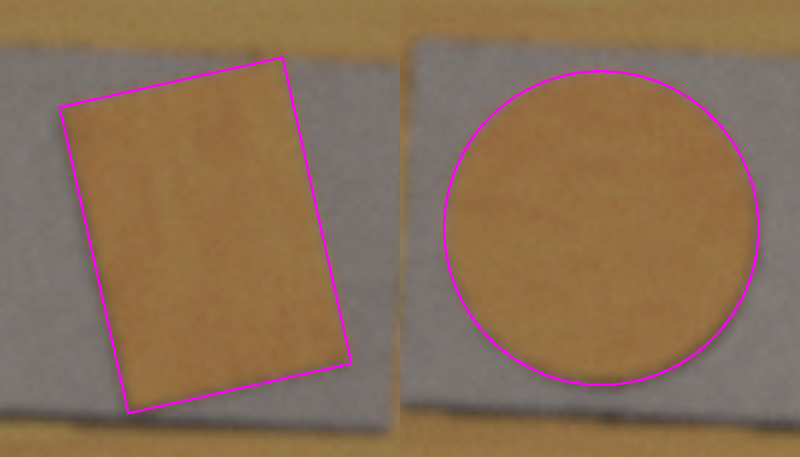

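The outlines fit both blanks well: rectangle (0.6476,-0.157) at yaw 12.6°, circle (0.6602,0.1025). Next I place the block and pick up the weight.

```bash
python3 - <<'E'
from arm import *
place((.6476,-.157),12.6+90,.0235,.16)
pick((.4005,.2705),-20,.009,.2,40,hover=.16)
E
python3 - <<'E'
from vis import *
p,d=viewer.read_camera("top");W=world_map("top",d);cv2.imwrite("pics/top1.png",p[:,:,::-1])
m=near(W,(.6476,-.157),.038,.07,.065);print(rect(W[m][:,:2]),np.median(W[m][:,2]))
E
```

```text
placed [ 0.6475 -0.157   0.0231] [-0.3  0.1 -1.1]
t 12.5
down [0.4008 0.2708 0.0096] [-0.5  0.3  0.3]
width 0.047 0.0473 F [-0.5 -0.7 -6.7] t 18.2
(array([ 647.2, -158.3]), array([90.5, 50.7]), 12.3) 0.048622034839926775
```

View pics/top1.png

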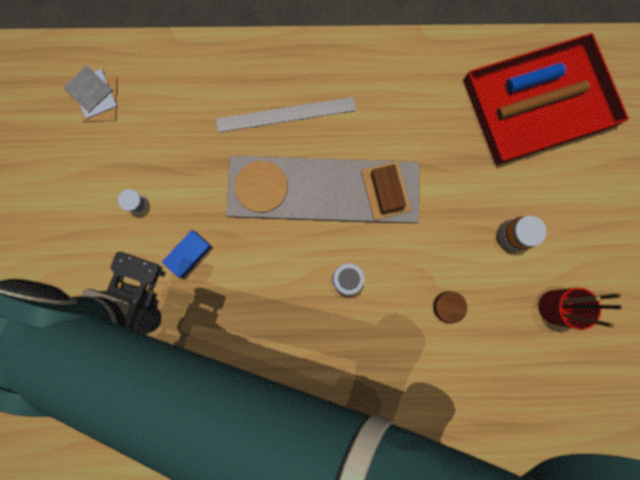

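The block (388,189) sits centred on the blank, and the weight is in the gripper. I carry on with the weight, disc and tin.

```bash
python3 - <<'E'
from arm import *
place((.6474,-.1575),12.6+90,.0580,.2)
pick((.406,-.2777),60,.005,.2,25,hover=.16)
E
python3 - <<'E'
from vis import *
p,d=viewer.read_camera("top");W=world_map("top",d);cv2.imwrite("pics/top2.png",p[:,:,::-1])
m=near(W,(.647,-.1575),.08,.09,.04);print("shoulder",rect(W[m][:,:2]),np.median(W[m][:,2]))
m=near(W,(.647,-.1575),.095,.12,.04);print("knob",rect(W[m][:,:2]),np.median(W[m][:,2]))
E
```

```text
placed [ 0.6475 -0.1574  0.0579] [ 0.3  0.8 -5.8]
t 23.6
down [ 0.4064 -0.278   0.0056] [-1.3  0.8  0.4]
width 0.0629 0.0631 F [-0.5 -0.1 -0.5] t 28.4
shoulder (array([ 649.8, -157.6]), array([46.9, 46.5]), -20.5) 0.08773749192284819
knob (array([ 649.8, -157.2]), array([19.6, 19.2]), 1.4) 0.10226597957428923
```

View pics/top2.png

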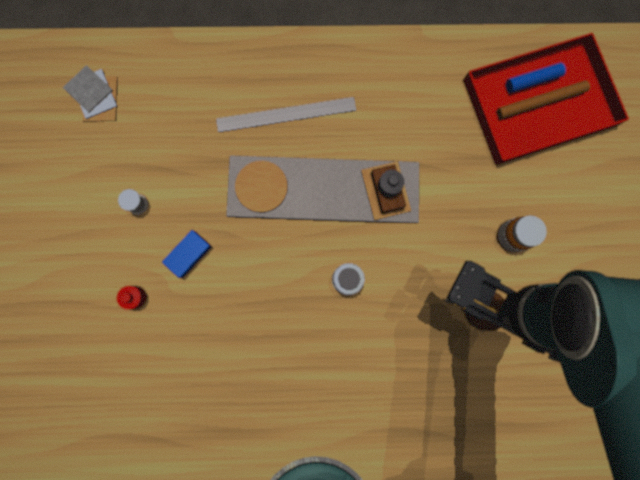

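The weight stands upright on the block at (391,182), 2.5 mm from its centre, which is fine. The disc is held.

```bash
python3 - <<'E'
from arm import *
place((.6602,.1025),90,.0235,.2)
pick((.465,-.0715),20,.025,.2,25,hover=.2)
print(env.sense()["tcp_rot"][:,2])
place((.6539,-.0272),0,.0375,.22)
goto((.45,.1),90,.3)
E
python3 - <<'E'
from vis import *
p,d=viewer.read_camera("top");W=world_map("top",d);cv2.imwrite("pics/top3.png",p[:,:,::-1])
for n,c,a,b in (("disc",(.66,.1025),.038,.07),("tin",(.654,-.027),.07,.1),("shoulder",(.648,-.157),.08,.094),("block",(.6476,-.157),.042,.054),("spool",(.629,.361),.043,.06),("jar",(.55,-.421),.078,.1)):
    m=near(W,c,a,b,.065);print(n,rect(W[m][:,:2]),np.median(W[m][:,2]))
E
```

```text
placed [0.66   0.1024 0.0232] [-1.3 -0.8  0.6]
t 33.9
down [ 0.4655 -0.0716  0.0255] [1.1 0.4 0.5]
width 0.0574 0.0575 F [ 0.1 -0.2 -4.8] t 38.8
[-1.18803106e-03  5.17770410e-04 -9.99999160e-01]
placed [ 0.6537 -0.0271  0.0371] [-0.4 -0.6 -2.5]
t 43.5
disc (array([659.1, 100.3]), array([62.9, 61.8]), 0.5) 0.04872144031900327
tin (array([655. , -25.8]), array([60.3, 56.4]), -0.9) 0.08332771070427303
shoulder (array([ 649.6, -157.9]), array([47.3, 46.6]), -28.1) 0.08815136705006216
block (array([ 647.4, -158.3]), array([91.2, 51.1]), 12.9) 0.04849606539941459
spool (array([629.2, 361.7]), array([43.1, 40.8]), 88.1) 0.05067125572695447
jar (array([ 549.8, -420.5]), array([59.1, 58.5]), 75.7) 0.08559680150487814
```

View pics/top3.png

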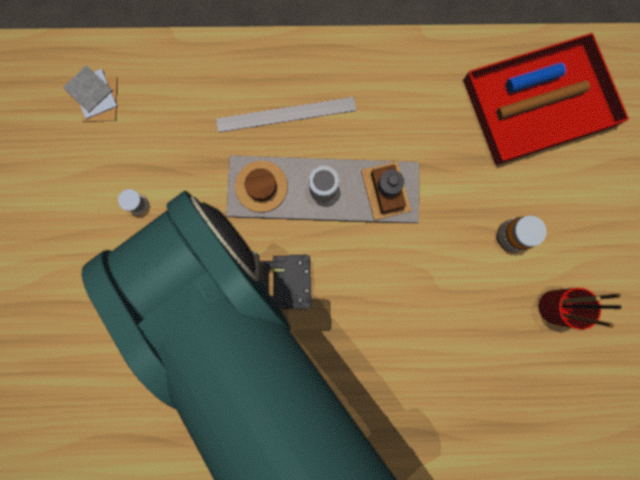

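The disc (261,184), the tin (324,183), and the block with the weight (390,187) are all centred to about 2–3 mm and upright. The spool and jar have not moved, and the gripper is clear, so I hand in.

```bash
python3 -c "
from station import workorder
print(workorder.finish_job())"
```

```text
the job is handed in; nothing more can be done
None
```

I placed the block, weight, disc and tin as asked and in that order, each within about 3 mm of centre in the last picture, with the spool and jar untouched; the job is handed in at about 45 s, and no verdict came back.

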